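# Find the full pin cartridge by its weight and put it on the refill stand

### The arm

A 7-joint arm with a two-finger parallel gripper is mounted at the origin on the work surface. World frame = base frame: x ahead of the robot, y to its left, z up, the work surface at z = 0. Lengths are in mm, angles in rad, forces in N, time in s.
With the tool pointing down it reaches from about 400 to 850 mm from the base axis. Payload 10.4 kg.
Tool frame: the origin (TCP) lies at the very end of the fingers, on their centre line; the grasp point (between the pads) lies 19 mm behind it; z points along the fingers, x is the direction in which the jaws open and shut, and the axes are right-handed (so a half turn about z gives the same grasp; the last joint's range is limited). The gripper opens to 87 mm and grips with 3 to 60 N. Pads are 19 mm wide; open, the fingers measure 117 mm over their backs; the gripper's body (75 mm by 190 mm) begins 51 mm behind the grasp point.
Start: joints at [1.282, 0.332, -0.065, 1.46, 0.022, 1.35, -0.088], TCP at [164.198, -603.071, 185.976] pointing down, gripper open.
Joint ranges: [-2.6, 2.6], [-0.5, 2.12], [-1.47, 1.34], [0.16, 2.42], [-1.27, 4.41], [0.06, 2.06], [-2.6, 2.6]. Speed limits (rad/s): [2.22, 2.22, 2.79, 2.79, 3.14, 3.14, 3.14].

### API

Orientations are given as a rotation vector (axis times angle).
In Python, from bench import status, viewer, order gives the robot as it stands. The module is installed in compiled form; this text tells all that it offers.
- The arm moves only by the shell command python3 -m creep 'ROWS' [FORCE]. ROWS is JSON, a list that holds one entry, the list of rows, each a list of 7 numbers: the turn, a rotation vector about the tool's x, y, z in rad, then the shift along the tool's x, y, z in m, then the finger opening in m, from 0 to 0.087. A call has 1 to 10 rows; each row shifts and turns the pose as measured when the row begins, along the tool's axes as they then stand; what a row does not reach is not made up. A row lasts 1/8 s, in which the tool goes at most 62.5 mm and 10.7 degrees, less where a joint would pass 70% of its speed; a pose out of reach is approached as far as the arm can. A call with a gripper value outside its range is refused whole. The fingers move at their own pace and stop on an object; FORCE is the grip in N (left out, the last holds). Time passes only in rows, so rows that do not move let the fingers close. It gives the time, the measured TCP pose, the force and the opening at its end, in the units of the state.
- status.observe(): the state, without advancing time (a new reading comes with each control period).
- viewer.capture(name): name is "scene" or "top" or "wrist"; returns the picture (420x560x3 uint8, blue, green, red); there is no depth.
- viewer.camera_info(name): a dict with "vfov" (degrees; the focal length in pixels is half the picture's height over the tangent of half this angle, whatever the lens; pixels are square), "cx", "cy" (the principal point, pixels), "world_from_camera" (4x4, takes a point from camera to world coordinates). Camera axes: x right, y down, z forward; pixel columns grow to the right and rows downward; lengths in mm; the calibration is good to about 2 mm. The wrist camera is an equidistant fisheye: a pixel r from the principal point sees the ray r / f radians off the axis. A picture is of the moment at which its call begins: read the wrist's pose just before it. camera_info takes no time and is no camera call; for the wrist camera it gives the pose at the moment of the call.
- order.job_done(): hands the job in, once; it reports no verdict.
The state is a dict: "time": time; "joint_positions": joint angles; "joint_velocities": joint speeds; "effort": joint torques, N m; "position": TCP position; "tool_rot": TCP orientation; "ft_force": force on the tool from outside, world axes, zero at the start; "moment": the same for the moment, N m; "opening": finger opening in mm.
Only numpy, scipy, OpenCV 4.12 (cv2) and the standard library are available. Lean on these libraries where they do the work, as an engineer would, in place of code of your own. Each camera call takes 0.05 s, during which the arm holds its last target.

### The job

One of the two closed cartridges in the tray is full of pins and the other is nearly used up. Lift the square one a few centimetres clear of the tray to feel its weight and stand it back in the tray, then lift the round one in the same way. Stand the heavier of the two in the middle of the round refill stand and leave the lighter one standing in the tray, keeping both upright and not dropping either.

Things in the scene. Friction and masses are not known exactly. Their poses are not given: they have to be found in the camera images.
- cart_square_mid (a point): Closed grey plastic cartridge, upright: square body 58 x 58 mm, 90 mm tall, plus a fixed round white cap 36 mm in diameter and 36 mm tall, centred on top. Point: its centre, 63 mm above its underside, so the cap (to be gripped from above) spans 27 to 63 mm above it; z up its axis. 0.15 to 0.70 kg; either cartridge may be the heavier, by at least twice.
- cart_round_mid (a point): Closed grey plastic cartridge, upright: round body 60 mm in diameter, 90 mm tall, plus a fixed round white cap 36 mm in diameter and 36 mm tall, centred on top. Point: its centre, 63 mm above its underside, so the cap (to be gripped from above) spans 27 to 63 mm above it; z up its axis. 0.15 to 0.70 kg; stands 16 to 25 cm from the square one, on either side.
- tray: Shallow black plastic tray, fixed, 280 mm along its x, 400 mm along its y, 30 mm tall, walls and floor 5 mm thick; holds the cartridges, side by side along its y, a small yellow nozzle cap and a steel punch. Origin: centre of its underside. A clear parts bin, 70 mm tall, is fixed along its +x side; its front may lean 30 mm over the tray.
- stand_top (a point): Round refill stand, fixed on the shelf to the left or the right of the tray: a low aluminium disc 110 mm in diameter with a flat black rubber pad 100 mm in diameter on top. The point is the centre of the pad's upper face, 18 mm above the shelf; z is up.
Mind the look-alikes: they are no part of the job. What is shaped like the part that bears cart_round_mid but green or orange is not meant.

How it is judged (in metres and radians):
On the way, in this order (a step that is already met when the one before it is completed fails the run):
1. the square cartridge is lifted by the gripper, 2 cm or more clear of the tray, while the round one stands in the tray (height (world z) of cart_square_mid above 0.088 m and contact force between cart_square and tray below 0.05 N and contact force between the fingers and cart_square above 0.5 N and x of cart_round_mid in the frame of tray between -0.12 and 0.12 m and y of cart_round_mid in the frame of tray between -0.18 and 0.18 m and height (world z) of cart_round_mid between 0.06 and 0.075 m and angle between cart_round_mid's own z axis and vertical below 0.17 rad), for 0.2 s.
2. then the round cartridge is lifted in the same way while the square one stands in the tray (height (world z) of cart_round_mid above 0.088 m and contact force between cart_round and tray below 0.05 N and contact force between the fingers and cart_round above 0.5 N and x of cart_square_mid in the frame of tray between -0.12 and 0.12 m and y of cart_square_mid in the frame of tray between -0.18 and 0.18 m and height (world z) of cart_square_mid between 0.06 and 0.075 m and angle between cart_square_mid's own z axis and vertical below 0.17 rad), for 0.2 s.
At the end, for the whole second after the job is handed in: The heavier cartridge stands upright (within 10 degrees) and still on the refill stand, its axis within 20 mm of the stand's centre, its weight borne by the stand (more than 3.6 N, which only the heavier one reaches); the lighter one stands upright and still on the tray's floor (((horizontal distance between cart_square_mid and stand_top below 0.02 m and z of cart_square_mid in the frame of stand_top between 0.055 and 0.071 m and angle between each of cart_square_mid, cart_round_mid's own z axis and vertical below 0.17 rad and contact force between cart_square and stand above 3.6 N and linear speed of each of cart_square, cart_round below 0.03 m/s and x of cart_round_mid in the frame of tray between -0.12 and 0.12 m and y of cart_round_mid in the frame of tray between -0.18 and 0.18 m and height (world z) of cart_round_mid between 0.06 and 0.075 m) or (horizontal distance between cart_round_mid and stand_top below 0.02 m and z of cart_round_mid in the frame of stand_top between 0.055 and 0.071 m and angle between each of cart_round_mid, cart_square_mid's own z axis and vertical below 0.17 rad and contact force between cart_round and stand above 3.6 N and linear speed of each of cart_round, cart_square below 0.03 m/s and x of cart_square_mid in the frame of tray between -0.12 and 0.12 m and y of cart_square_mid in the frame of tray between -0.18 and 0.18 m and height (world z) of cart_square_mid between 0.06 and 0.075 m))); the robot touches nothing.
It fails at once if a cartridge tips more than 35 degrees from upright (angle between any of cart_square_mid, cart_round_mid's own z axis and vertical above 0.61 rad).
It fails at once if a cartridge is dropped or knocked: it moves faster than 0.6 m/s while the fingers do not touch it (a fall of about 2 cm) ((contact force between the fingers and cart_square below 0.05 N and linear speed of cart_square above 0.6 m/s) or (contact force between the fingers and cart_round below 0.05 N and linear speed of cart_round above 0.6 m/s)).
It also fails if it takes over 67 s, if anything falls off the work surface, if the arm or the gripper's body presses on something with over 40 N, if the wrist force passes 120 N, or if a joint passes its speed limit or range.

## Working session

There is one attempt and no reset: what is moved stays moved. The work goes in short steps, Python scripts to look and compute and a shell command to move; the robot and the scene stay as the last step left them, time stands still between calls to the robot, and variables do not carry over. Pictures are saved under pics/ and viewed, and the job is handed in when it is done.

```bash
mkdir -p pics; python3 - <<'E'
from bench import status, viewer
import cv2
s=status.observe()
for k,v in s.items(): print(k,v)
for n in ["scene","top","wrist"]:
    i=viewer.camera_info(n); print(n,i)
    cv2.imwrite(f"pics/{n}0.png",viewer.capture(n))
E
```

```text
time 0.0
joint_positions [ 1.28238254  0.33289084 -0.06470132  1.46094244  0.0216072   1.34992156
 -0.08851962]
joint_velocities [-0.00036031 -0.00197628 -0.00360778  0.00050197  0.00108807 -0.00103199
 -0.00148042]
effort [ 1.15544492e-03 -6.23262691e+01  2.51689920e-02 -3.89891481e+01
 -6.14356413e-02  3.99582752e-02  1.22980814e-04]
position [ 164.05489909 -602.61754709  185.14161323]
tool_rot [-2.49557134e+00  1.90696470e+00  1.89910110e-03]
ft_force [ 0.10619414 -0.01524491 -0.24986501]
moment [ 0.00363201  0.019507   -0.0056712 ]
opening 87.03851531452194
scene {'vfov': 43.35381184854481, 'cx': 290.5654755815829, 'cy': 211.26589426206525, 'world_from_camera': array([[ 8.56776314e-01,  3.61461494e-01, -3.67804209e-01,
         1.10743003e+03],
       [ 5.15684949e-01, -5.97993534e-01,  6.13573766e-01,
        -7.82415401e+02],
       [ 1.83875202e-03, -7.15366565e-01, -6.98746948e-01,
         9.68979418e+02],
       [ 0.00000000e+00,  0.00000000e+00,  0.00000000e+00,
         1.00000000e+00]])}
top {'vfov': 47.85634504621781, 'cx': 281.84781911997567, 'cy': 205.98770376493525, 'world_from_camera': array([[-2.09242542e-02, -9.95094641e-01,  9.66893538e-02,
         5.06027383e+02],
       [-9.99763012e-01,  2.02446325e-02, -8.00470864e-03,
         1.66502470e+01],
       [ 6.00800224e-03, -9.68339321e-02, -9.95282419e-01,
         1.25505263e+03],
       [ 0.00000000e+00,  0.00000000e+00,  0.00000000e+00,
         1.00000000e+00]])}
wrist {'vfov': 65.70646984690485, 'cx': 277.7694128930601, 'cy': 213.49407257720577, 'world_from_camera': array([[ 2.61848623e-01, -9.29308846e-01, -2.60423439e-01,
         2.34662621e+02],
       [-9.65106191e-01, -2.52780822e-01, -6.83512710e-02,
        -5.84439620e+02],
       [-2.31061016e-03,  2.69233959e-01, -9.63072031e-01,
         3.83437746e+02],
       [ 0.00000000e+00,  0.00000000e+00,  0.00000000e+00,
         1.00000000e+00]])}
```

View pics/scene0.png

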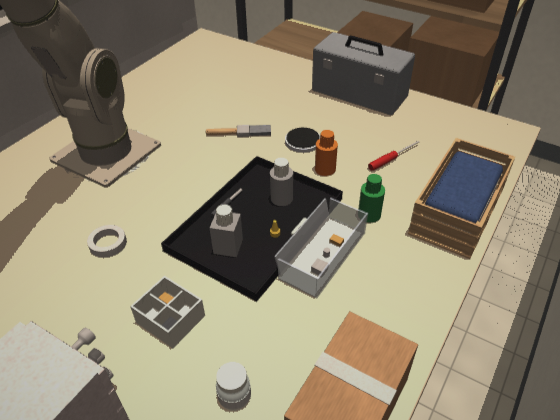

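View pics/top0.png

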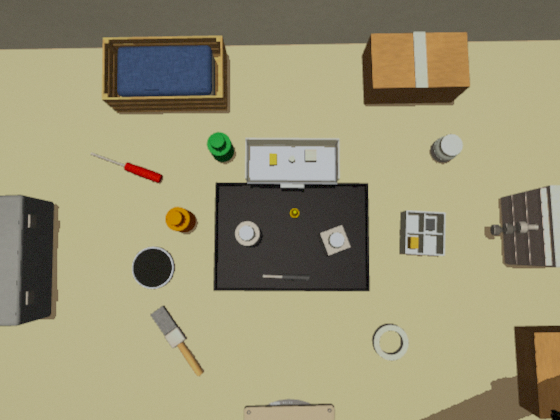

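View pics/wrist0.png

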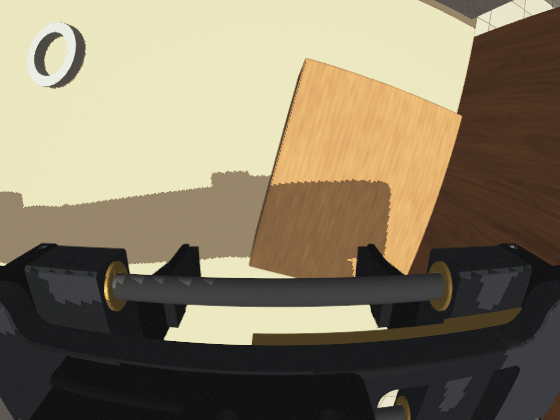

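```bash
cat > h.py <<'E'
import numpy as np,cv2
from bench import viewer,status
def ray(n,u,v,info=None):
    i=info or viewer.camera_info(n); f=210/np.tan(np.radians(i["vfov"]/2)); M=i["world_from_camera"]
    x,y=u-i["cx"],v-i["cy"]
    if n=="wrist":
        r=np.hypot(x,y); t=r/f; d=np.array([x/r*np.sin(t),y/r*np.sin(t),np.cos(t)])
    else: d=np.array([x/f,y/f,1])
    return M[:3,3],M[:3,:3]@d
def at(n,u,v,z,info=None):
    o,d=ray(n,u,v,info); return (o+d*(z-o[2])/d[2])[:3]
def proj(n,p,info=None):
    i=info or viewer.camera_info(n); f=210/np.tan(np.radians(i["vfov"]/2)); M=i["world_from_camera"]
    c=M[:3,:3].T@(np.array(p,float)-M[:3,3])
    if n=="wrist":
        r=np.hypot(c[0],c[1]); t=np.arctan2(r,c[2]); return i["cx"]+f*t*c[0]/r,i["cy"]+f*t*c[1]/r
    return i["cx"]+f*c[0]/c[2],i["cy"]+f*c[1]/c[2]
E
python3 - <<'E'
import cv2
from h import *
t=cv2.imread("pics/top0.png"); s=cv2.imread("pics/scene0.png")
a=cv2.resize(t[120:310,120:380],None,fx=3,fy=3,interpolation=cv2.INTER_CUBIC); cv2.imwrite("pics/topc.png",a[:, :])
b=cv2.resize(s[110:300,160:400],None,fx=3,fy=3,interpolation=cv2.INTER_CUBIC); cv2.imwrite("pics/scenec.png",b)
for nm,u,v,z in [("round",247,231,131),("square",337,241,131),("stand",154,268,18),("tray1",216,184,30),("tray2",368,184,30),("tray3",368,290,30),("tray4",215,290,30)]: print(nm,at("top",u,v,z).round(1))
E
```

```text
round [557.3  91.5 131. ]
square [ 529.2 -121.4  131. ]
stand [471.7 341.   18. ]
tray1 [686.2 177.4  30. ]
tray2 [ 678.2 -219.7   30. ]
tray3 [ 404.6 -209.1   30. ]
tray4 [412.9 182.   30. ]
```

View pics/topc.png

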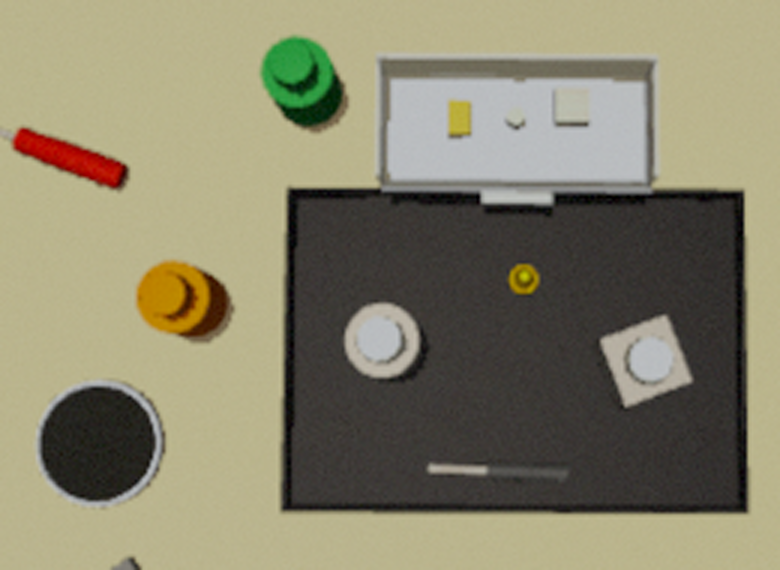

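View pics/scenec.png

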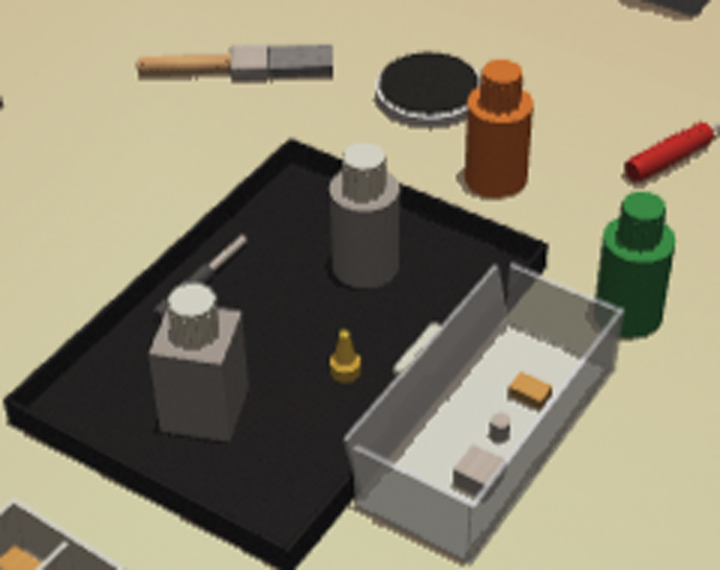

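```bash
cat >> h.py <<'E'
from scipy.spatial.transform import Rotation as R
def tri(a,b):
    A=np.zeros((3,3));B=np.zeros(3)
    for n,u,v in (a,b):
        o,d=ray(n,u,v); d=d/np.linalg.norm(d); P=np.eye(3)-np.outer(d,d); A+=P;B+=P@o
    return np.linalg.solve(A,B)
def go(target,yawturn=0):
    """prints shift in tool axes (m) to target (mm)"""
    s=status.observe(); Rt=R.from_rotvec(s["tool_rot"])
    print("pos",s["position"].round(1),"t",round(s["time"],2),"F",s["ft_force"].round(2),"open",round(s["opening"],1))
    print("tool x,z",Rt.as_matrix()[:,0].round(3),Rt.as_matrix()[:,2].round(3),"q7",s["joint_positions"].round(2))
    print("shift",(Rt.inv().apply(np.array(target)-s["position"])/1000).round(4))
    # turn to make exactly down with the present yaw
    M=Rt.as_matrix(); x=M[:,0].copy(); x[2]=0;x/=np.linalg.norm(x); z=np.array([0,0,-1.]); D=np.column_stack([x,np.cross(z,x),z])
    print("leveling turn",(Rt.inv()*R.from_matrix(D)).as_rotvec().round(4))
E
python3 - <<'E'
from h import *
print("sq",tri(("top",337,240),("scene",224,209.3)).round(1), at("top",337,240,131).round(1),at("scene",224,209.3,131).round(1))
print("rd",tri(("top",247,232.7),("scene",281.3,162)).round(1), at("top",247,232.7,131).round(1),at("scene",281.3,162,131).round(1))
print("st",tri(("top",153.3,267.3),("scene",303,138.3)).round(1),at("top",153.3,267.3,18).round(1),at("scene",303,138.3,18).round(1))
go([529,-121,185])
E
```

```text
sq [ 532.5 -120.6  131.5] [ 531.5 -121.5  131. ] [ 533.3 -119.5  131. ]
rd [554.2  92.3 130.9] [553.3  91.6 131. ] [555.2  93.  131. ]
st [474.1 344.3  14.2] [473.5 342.8  18. ] [477.2 340.4  18. ]
pos [ 164.1 -602.7  185.4] t 0.15 F [-0.46 -0.67 -0.48] open 87.2
tool x,z [ 0.263 -0.965 -0.001] [-0.     0.001 -1.   ] q7 [ 1.28  0.33 -0.06  1.46  0.02  1.35 -0.09]
shift [-0.369  -0.4787  0.0007]
leveling turn [0.0001 0.0011 0.    ]
```

```bash
python3 -m creep '[[[0,0,-0.175,0,0,0,0.087],[0,0,-0.175,0,0,0,0.087],[0,0,-0.175,0,0,0,0.087],[0,0,-0.175,0,0,0,0.087],[0,0,-0.175,0,0,0,0.087],[0,0,-0.175,0,0,0,0.087]]]' 20; python3 -c "
from h import *
go([532.5,-120.6,185])"
```

```text
time: 0.9
position: [163.8, -601.5, 183.1]
tool_rot: [-3.118, 0.348, 0.004]
ft_force: [-0.1, 0.0, 0.1]
opening: 87.0
pos [ 163.8 -601.5  183.1] t 0.9 F [-0.1   0.04  0.06] open 87.0
tool x,z [ 0.975 -0.22  -0.003] [-0.002  0.005 -1.   ] q7 [ 1.4   0.34 -0.21  1.46  0.07  1.36  0.96]
shift [ 2.537e-01 -5.503e-01 -2.000e-04]
leveling turn [-0.0044  0.0028 -0.    ]
```

```bash
python3 -m creep '[[[0,0,0,0.022,-0.048,0,0.087],[0,0,0,0.022,-0.048,0,0.087],[0,0,0,0.022,-0.048,0,0.087],[0,0,0,0.022,-0.048,0,0.087],[0,0,0,0.022,-0.048,0,0.087],[0,0,0,0.022,-0.048,0,0.087],[0,0,0,0.022,-0.048,0,0.087],[0,0,0,0.022,-0.048,0,0.087],[0,0,0,0.022,-0.048,0,0.087],[0,0,0,0,0,0,0.087]]]'; python3 -c "
from h import *
go([532.5,-120.6,185])"
```

```text
time: 2.15
position: [457.9, -210.1, 182.2]
tool_rot: [-3.117, 0.344, 0.006]
ft_force: [0.4, -1.0, 0.1]
opening: 87.1
pos [ 457.9 -210.1  182.2] t 2.15 F [ 0.44 -0.98  0.13] open 87.1
tool x,z [ 0.976 -0.218 -0.005] [-0.003  0.006 -1.   ] q7 [ 0.9   0.11 -0.59  1.75  0.06  1.3   0.08]
shift [ 0.0532 -0.1036 -0.0025]
leveling turn [-0.0056  0.0046 -0.    ]
```

```bash
python3 -m creep '[[[-0.006,0.005,0,0.018,-0.035,0,0.087],[0,0,0,0.018,-0.035,0,0.087],[0,0,0,0.017,-0.034,0,0.087],[0,0,0,0,0,0,0.087]]]'; python3 - <<'E'
from h import *
go([532.5,-120.6,102])
i=viewer.camera_info("wrist"); im=viewer.capture("wrist"); cv2.imwrite("pics/w1.png",im)
for p in [(532.5,-120.6,131),(554.2,92.3,131)]: print(proj("wrist",p,i))
E
```

```text
time: 2.65
position: [532.7, -121.0, 181.2]
tool_rot: [3.12, -0.351, -0.002]
ft_force: [-0.6, 0.0, -0.9]
opening: 87.0
pos [ 532.7 -121.   181.2] t 2.65 F [-0.57  0.02 -0.87] open 87.0
tool x,z [ 0.975 -0.222 -0.001] [-0.002 -0.002 -1.   ] q7 [ 0.72  0.22 -0.67  1.65  0.14  1.32 -0.19]
shift [-0.0002 -0.0005  0.0792]
leveling turn [0.0019 0.0012 0.    ]
(np.float64(278.0693088863487), np.float64(217.16410023449978))
(np.float64(244.80074516495665), np.float64(-41.24483354337471))
```

View pics/w1.png

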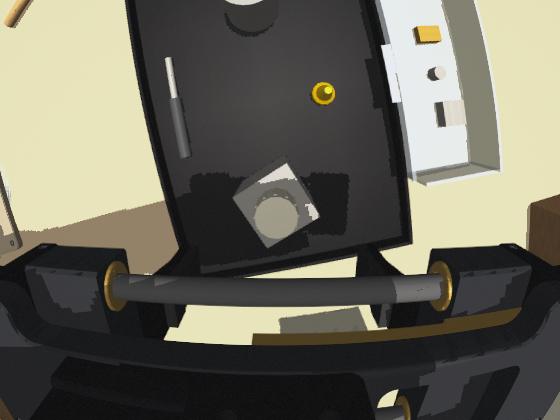

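The wrist picture shows the square cartridge's cap at (277, 218), and my projection predicted (278, 217). The two agree, so I'm descending.

```bash
python3 -m creep '[[[0,0,0,0,0,0.03,0.087],[0,0,0,0,0,0.025,0.087],[0,0,0,0,0,0.016,0.087],[0,0,0,0,0,0.006,0.087],[0,0,0,0,0,0,0.087]]]'; python3 -c "
from h import *
go([532.5,-120.6,102])"
```

```text
time: 3.32
position: [529.2, -130.8, 102.3]
tool_rot: [3.114, -0.367, -0.004]
ft_force: [0.1, -0.5, -0.5]
opening: 87.2
pos [ 529.2 -130.8  102.3] t 3.33 F [ 0.06 -0.47 -0.48] open 87.2
tool x,z [ 0.973 -0.233 -0.002] [-0.003 -0.006 -1.   ] q7 [ 0.71  0.29 -0.65  1.75  0.2   1.17 -0.23]
shift [ 0.0008 -0.0107  0.0002]
leveling turn [0.0066 0.0016 0.    ]
```

```bash
python3 -m creep '[[[0.006,0.002,0,0.001,-0.0105,0,0.087],[0,0,0,0,0,0,0.087]]]'; python3 -c "
from h import *
go([532.5,-120.6,102])"
```

```text
time: 3.58
position: [533.7, -120.1, 103.6]
tool_rot: [3.12, -0.368, 0.004]
ft_force: [0.4, -0.1, -0.4]
opening: 86.8
pos [ 533.7 -120.1  103.6] t 3.58 F [ 0.41 -0.1  -0.41] open 86.8
tool x,z [ 0.973 -0.233  0.003] [ 0.003 -0.001 -1.   ] q7 [ 0.7   0.29 -0.66  1.75  0.19  1.17 -0.24]
shift [-0.0011  0.0008  0.0016]
leveling turn [ 0.0001 -0.0026 -0.    ]
```

```bash
python3 -m creep '[[[0,0,0,-0.001,0.001,0.0015,0.06],[0,0,0,0,0,0,0.03],[0,0,0,0,0,0,0.03],[0,0,0,0,0,0,0.03],[0,0,0,0,0,0,0.03]]]' 35; python3 -c "
from h import *
go([532.5,-120.6,102])"
```

```text
time: 4.2
position: [532.8, -121.1, 102.7]
tool_rot: [3.119, -0.368, 0.006]
ft_force: [0.6, -0.1, 0.3]
opening: 44.9
pos [ 532.8 -121.1  102.7] t 4.2 F [ 0.6  -0.08  0.31] open 44.9
tool x,z [ 0.973 -0.233  0.004] [ 0.003 -0.001 -1.   ] q7 [ 0.71  0.29 -0.66  1.75  0.19  1.16 -0.24]
shift [-0.0004 -0.0004  0.0007]
leveling turn [ 0.0005 -0.0036 -0.    ]
```

```bash
python3 -m creep '[[[0,0,0,0,0,0,0.03],[0,0,0,0,0,0,0.03],[0,0,0,0,0,0,0.03],[0,0,0,0,0,0,0.03]]]' 35; python3 -c "
from h import *
go([532.5,-120.6,102])"
```

```text
time: 4.7
position: [532.8, -121.1, 102.7]
tool_rot: [3.119, -0.368, 0.006]
ft_force: [-0.1, -0.5, 0.0]
opening: 30.2
pos [ 532.8 -121.1  102.7] t 4.7 F [-0.13 -0.49  0.03] open 30.2
tool x,z [ 0.973 -0.233  0.004] [ 0.003 -0.001 -1.   ] q7 [ 0.71  0.29 -0.66  1.75  0.19  1.16 -0.24]
shift [-0.0004 -0.0004  0.0007]
leveling turn [ 0.0004 -0.0036 -0.    ]
```

```bash
python3 - <<'E'
from h import *
for n in ["wrist","scene","top"]:
    im=viewer.capture(n); cv2.imwrite(f"pics/{n}2.png",im)
s=cv2.imread("pics/scene2.png")[110:300,140:380]; t=cv2.imread("pics/top2.png")[150:310,260:460]
cv2.imwrite("pics/c2.png",cv2.resize(s,None,fx=3,fy=3)); 
go([532.5,-120.6,102])
E
```

```text
pos [ 532.8 -121.1  102.7] t 4.85 F [-0.54 -0.66 -0.29] open 29.7
tool x,z [ 0.973 -0.233  0.004] [ 0.003 -0.001 -1.   ] q7 [ 0.71  0.29 -0.66  1.75  0.19  1.16 -0.24]
shift [-0.0004 -0.0004  0.0007]
leveling turn [ 0.0004 -0.0036 -0.    ]
```

View pics/c2.png

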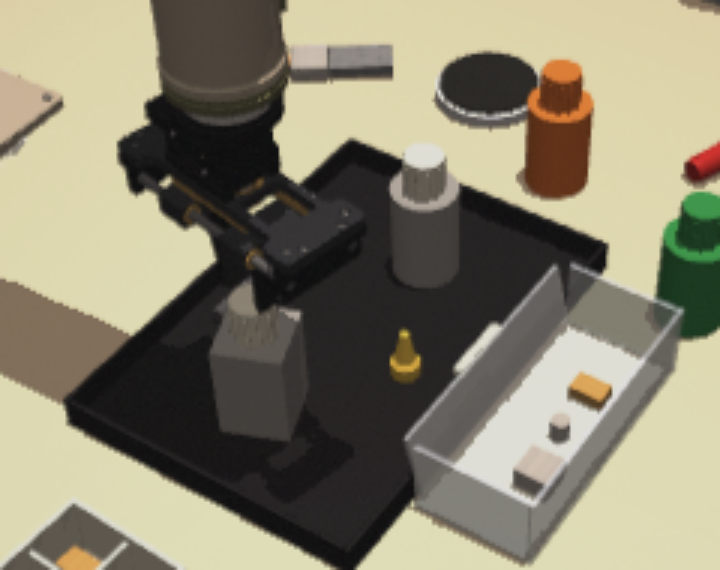

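View pics/wrist2.png

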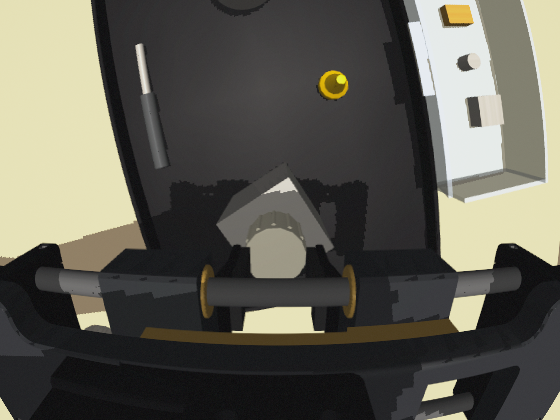

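```bash
python3 - <<'E'
from h import *
i=viewer.camera_info("wrist"); s=status.observe(); M=R.from_rotvec(s["tool_rot"]).as_matrix(); p=s["position"]
print("cam",i["world_from_camera"].round(2).tolist())
print("cap top pred",proj("wrist",(532.5,-120.6,131),i),"tcp",proj("wrist",p,i),"grasp",proj("wrist",p-19*M[:,2],i))
for sgn in(-1,1): print("pad",proj("wrist",p+sgn*15*M[:,0],i), proj("scene",p+sgn*15*M[:,0]))
print("scene cap",proj("scene",(532.5,-120.6,131)))
print("cap seen",at("wrist",277,255,131,i))
w=cv2.imread("pics/wrist2.png")[150:340,180:380]; cv2.imwrite("pics/w2c.png",cv2.resize(w,None,fx=3.5,fy=3,interpolation=cv2.INTER_CUBIC))
s=cv2.imread("pics/scene2.png")[180:260,180:280]; cv2.imwrite("pics/s2c.png",cv2.resize(s,None,fx=7,fy=7,interpolation=cv2.INTER_CUBIC))
E
```

```text
cam [[0.97, -0.23, -0.06, 549.08], [-0.23, -0.94, -0.26, -50.38], [0.0, 0.27, -0.96, 300.87], [0.0, 0.0, 0.0, 1.0]]
cap top pred (np.float64(277.72767651760563), np.float64(255.90464472067265)) tcp (np.float64(278.3196299717541), np.float64(239.3714661267176)) grasp (np.float64(278.309884459156), np.float64(250.34628829887032))
pad (np.float64(255.21964748250107), np.float64(239.3330210403052)) (np.float64(220.31619100886348), np.float64(215.22147946345046))
pad (np.float64(301.4208414679843), np.float64(239.32293604234263)) (np.float64(228.74993386340327), np.float64(221.63809245868637))
scene cap (np.float64(223.44642716251127), np.float64(209.45926334904001))
cap seen [ 532.23012072 -119.96200073  131.        ]
```

View pics/w2c.png

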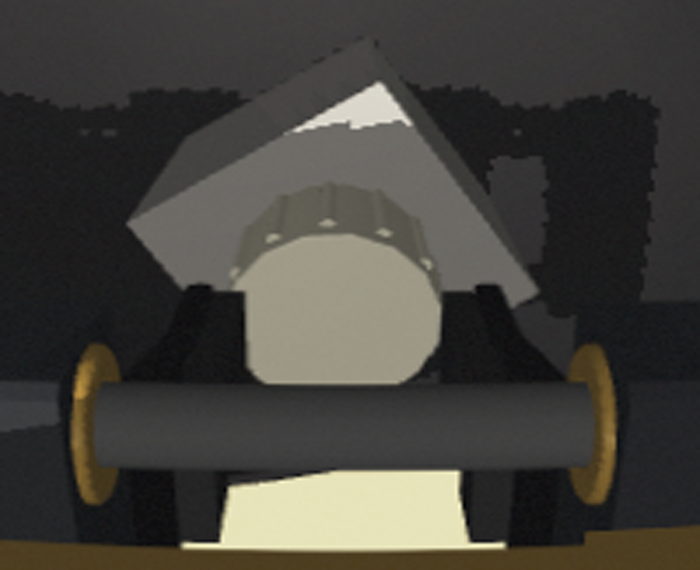

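View pics/s2c.png

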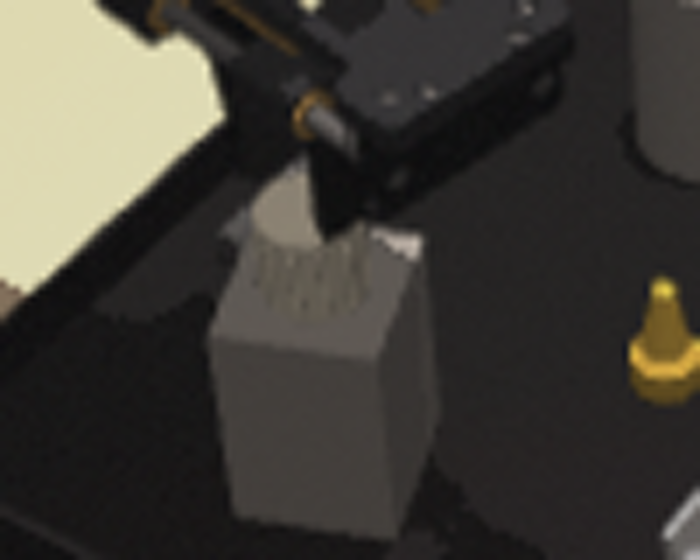

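```bash
python3 -m creep '[[[0,0,0,0,0,0,0.02],[0,0,0,0,0,0,0.02]]]' 35; python3 - <<'E'
from h import *
go([532.5,-120.6,102])
i=viewer.camera_info("wrist")
im=viewer.capture("wrist"); cv2.imwrite("pics/wrist3.png",im)
c=np.array([532.5,-120.6]);s=status.observe(); M=R.from_rotvec(s["tool_rot"]).as_matrix(); p=s["position"]
def P(q,col):
    u,v=proj("wrist",q,i); cv2.circle(big,(int((u-180)*3.5),int((v-150)*3)),2,col,-1)
big=cv2.resize(im[150:340,180:380],None,fx=3.5,fy=3,interpolation=cv2.INTER_CUBIC)
for a in np.linspace(0,6.28,40):
    for z in (95,131): P((c[0]+18*np.cos(a),c[1]+18*np.sin(a),z),(0,0,255))
for sg in(-1,1):
  for h in (0,10,20,30):
    for y in(-9.5,0,9.5): P(p+sg*s["opening"]/2*M[:,0]+y*M[:,1]-h*M[:,2],(0,255,255) if h else (0,255,0))
cv2.imwrite("pics/w3c.png",big)
E
```

```text
time: 5.1
position: [532.8, -121.1, 102.7]
tool_rot: [3.119, -0.368, 0.006]
ft_force: [0.3, 0.4, 0.1]
opening: 21.5
pos [ 532.8 -121.1  102.7] t 5.1 F [0.32 0.36 0.1 ] open 21.5
tool x,z [ 0.973 -0.233  0.004] [ 0.003 -0.001 -1.   ] q7 [ 0.71  0.29 -0.66  1.75  0.19  1.16 -0.24]
shift [-0.0004 -0.0004  0.0007]
leveling turn [ 0.0004 -0.0036 -0.    ]
```

View pics/w3c.png

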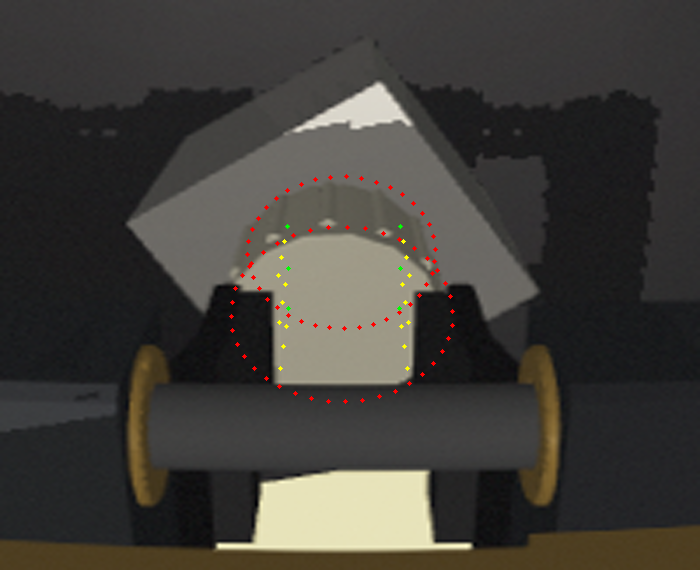

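```bash
python3 - <<'E'
from h import *
i=viewer.camera_info("wrist"); s=status.observe(); M=R.from_rotvec(s["tool_rot"]).as_matrix(); p=s["position"]
for h in range(0,60,5):
    for y in (0,):
        a=[proj("wrist",p+g*s["opening"]/2*M[:,0]-9.5*M[:,1]-h*M[:,2],i) for g in(-1,1)]; b=[proj("wrist",p+g*43.5*M[:,0]-9.5*M[:,1]-h*M[:,2],i) for g in(-1,1)]
        print(h,np.round(a,1).tolist(),np.round(b,1).tolist())
w=cv2.imread("pics/w1.png")[220:340,120:420]; cv2.imwrite("pics/w1c.png",cv2.resize(w,None,fx=2.6,fy=2.6))
s=viewer.capture("scene"); cv2.imwrite("pics/s3.png",s); s=s[180:240,190:260]; cv2.imwrite("pics/s3c.png",cv2.resize(s,None,fx=9,fy=9,interpolation=cv2.INTER_CUBIC))
E
```

```text
0 [[262.1, 225.4], [294.5, 225.4]] [[211.2, 225.3], [345.4, 225.2]]
5 [[261.7, 227.8], [294.9, 227.8]] [[209.7, 227.6], [346.9, 227.6]]
10 [[261.3, 230.4], [295.3, 230.3]] [[208.1, 230.1], [348.5, 230.1]]
15 [[260.9, 233.0], [295.7, 233.0]] [[206.4, 232.7], [350.2, 232.7]]
20 [[260.4, 235.8], [296.2, 235.8]] [[204.7, 235.5], [351.9, 235.4]]
25 [[260.0, 238.7], [296.6, 238.7]] [[202.8, 238.3], [353.7, 238.3]]
30 [[259.5, 241.8], [297.1, 241.8]] [[200.9, 241.3], [355.7, 241.3]]
35 [[259.0, 245.1], [297.6, 245.1]] [[198.9, 244.5], [357.7, 244.5]]
40 [[258.4, 248.5], [298.1, 248.5]] [[196.8, 247.8], [359.8, 247.8]]
45 [[257.9, 252.1], [298.7, 252.1]] [[194.6, 251.3], [362.0, 251.3]]
50 [[257.3, 256.0], [299.3, 256.0]] [[192.2, 255.0], [364.3, 255.0]]
55 [[256.6, 260.0], [299.9, 260.0]] [[189.8, 258.9], [366.8, 258.9]]
```

View pics/w1c.png

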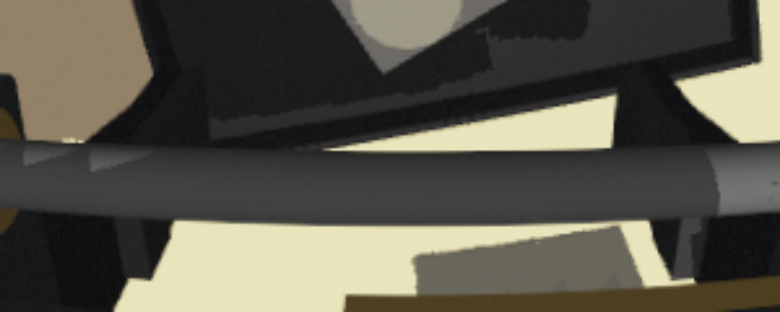

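View pics/s3c.png

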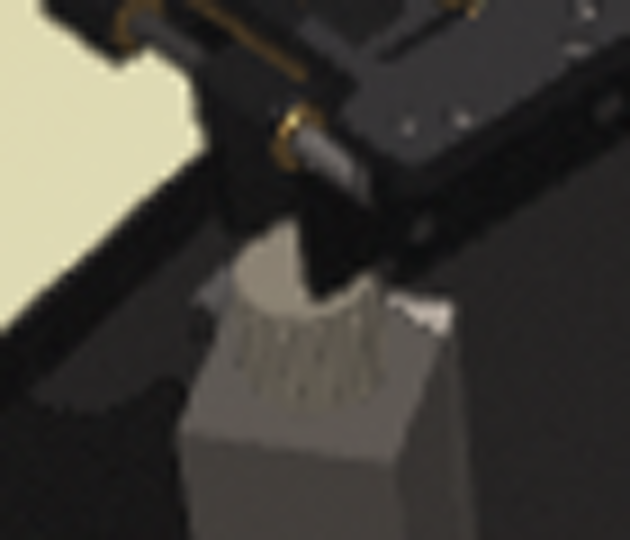

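The fingers closed to 21 mm with no resistance. In both wrist pictures the tips project about 36 mm above the reported TCP, so they are still above the cap (tips at z about 138). I'll open, go lower in small steps and watch the force.

```bash
python3 -m creep '[[[0,0,0,0,0,0,0.07],[0,0,0,0,0,0,0.07],[0,0,0,0,0,0,0.07],[0,0,0,0,0,0,0.07],[0,0,0,0,0,0,0.07],[0,0,0,0,0,0.006,0.07],[0,0,0,0,0,0.006,0.07],[0,0,0,0,0,0.004,0.07],[0,0,0,0,0,0,0.07]]]' 35; python3 - <<'E'
from h import *
go([532.5,-120.6,80])
im=viewer.capture("wrist"); cv2.imwrite("pics/w4.png",im)
s=viewer.capture("scene"); cv2.imwrite("pics/s4.png",s); s=s[170:250,180:280]; 
a=cv2.resize(s,None,fx=5,fy=5,interpolation=cv2.INTER_CUBIC);b=cv2.resize(im[200:360,180:380],None,fx=1.45,fy=2.5)
cv2.imwrite("pics/s4c.png",np.hstack([a,b]))
E
```

```text
time: 6.32
position: [532.6, -121.0, 85.1]
tool_rot: [3.119, -0.368, 0.004]
ft_force: [0.6, 0.1, 0.6]
opening: 70.2
pos [ 532.6 -121.    85.1] t 6.33 F [0.64 0.06 0.65] open 70.2
tool x,z [ 0.973 -0.233  0.003] [ 0.003 -0.001 -1.   ] q7 [ 0.7   0.31 -0.65  1.77  0.2   1.13 -0.25]
shift [-0.0002 -0.0004  0.0051]
leveling turn [ 0.0004 -0.0029 -0.    ]
```

View pics/s4c.png

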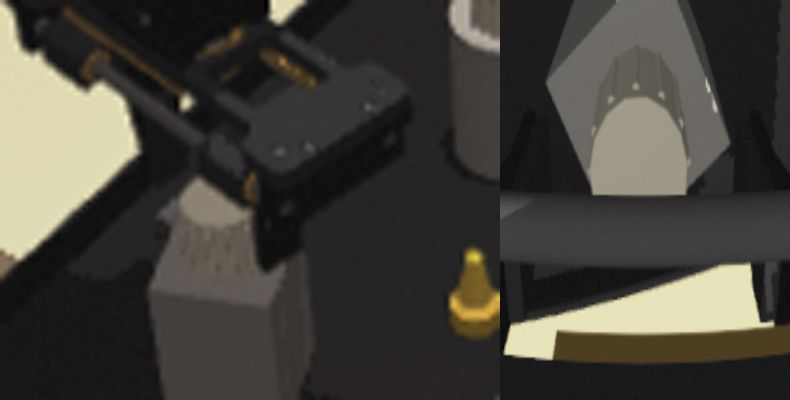

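```bash
python3 -m creep '[[[0,0,0,0,0,0.004,0.07],[0,0,0,0,0,0.004,0.07],[0,0,0,0,0,0,0.07]]]' 35; python3 -c "
from h import *
go([532.5,-120.6,80])"
```

```text
time: 6.8
position: [533.0, -121.2, 77.2]
tool_rot: [3.119, -0.368, 0.006]
ft_force: [-0.7, -0.2, -0.3]
opening: 69.9
pos [ 533.  -121.2   77.2] t 6.8 F [-0.72 -0.22 -0.3 ] open 69.9
tool x,z [ 0.973 -0.233  0.004] [ 0.004 -0.001 -1.   ] q7 [ 0.7   0.32 -0.65  1.78  0.21  1.11 -0.26]
shift [-0.0006 -0.0004 -0.0028]
leveling turn [ 0.0005 -0.004  -0.    ]
```

```bash
python3 -m creep '[[[0,0,0,0,0,0.003,0.07],[0,0,0,0,0,0,0.02],[0,0,0,0,0,0,0.02],[0,0,0,0,0,0,0.02],[0,0,0,0,0,0,0.02],[0,0,0,0,0,0,0.02],[0,0,0,0,0,0,0.02],[0,0,0,0,0,0,0.02]]]' 35; python3 -c "
from h import *
go([532.5,-120.6,80])"
```

```text
time: 7.8
position: [533.1, -121.1, 74.1]
tool_rot: [3.119, -0.368, 0.006]
ft_force: [-1.3, 0.4, 0.3]
opening: 35.2
pos [ 533.1 -121.1   74.1] t 7.8 F [-1.35  0.37  0.33] open 35.2
tool x,z [ 0.973 -0.233  0.004] [ 0.004 -0.001 -1.   ] q7 [ 0.7   0.32 -0.65  1.78  0.21  1.11 -0.26]
shift [-0.0007 -0.0004 -0.0059]
leveling turn [ 0.0005 -0.0041 -0.    ]
```

It stopped at 35.2 mm, which matches the cap's 36 mm. Lifting now.

```bash
python3 -m creep '[[[0,0,0,0,0,-0.006,0.02],[0,0,0,0,0,-0.012,0.02],[0,0,0,0,0,-0.012,0.02],[0,0,0,0,0,-0.008,0.02],[0,0,0,0,0,0,0.02],[0,0,0,0,0,0,0.02],[0,0,0,0,0,0,0.02],[0,0,0,0,0,0,0.02]]]' 35; python3 - <<'E'
from h import *
go([532.5,-120.6,74])
for _ in range(4):
    s=viewer.capture("scene");print(status.observe()["ft_force"].round(2))
cv2.imwrite("pics/s5.png",s); s=s[150:250,170:280]; 
cv2.imwrite("pics/s5c.png",cv2.resize(s,None,fx=5,fy=5,interpolation=cv2.INTER_CUBIC))
E
```

```text
time: 8.8
position: [532.6, -121.1, 114.7]
tool_rot: [3.119, -0.368, 0.006]
ft_force: [0.2, -0.8, -1.3]
opening: 35.2
pos [ 532.6 -121.1  114.7] t 8.8 F [ 0.19 -0.84 -1.3 ] open 35.2
tool x,z [ 0.973 -0.233  0.004] [ 0.003 -0.001 -1.   ] q7 [ 0.71  0.28 -0.66  1.74  0.18  1.19 -0.23]
shift [-0.0003 -0.0005  0.0407]
leveling turn [ 0.0006 -0.0036 -0.    ]
[-0.13 -1.19 -2.01]
[-0.31  0.39 -2.78]
[ 0.21  0.25 -2.39]
[ 0.55  0.08 -1.6 ]
```

View pics/s5c.png

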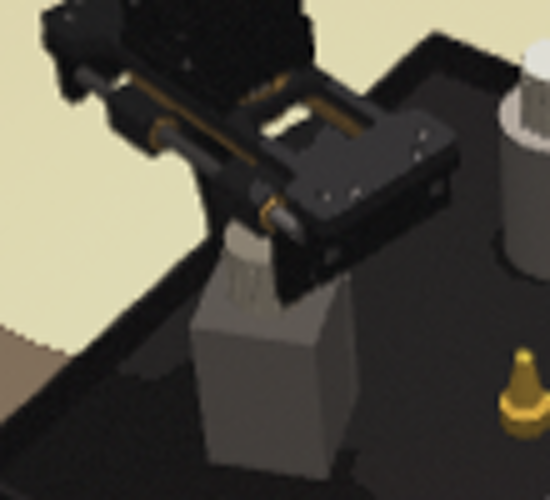

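It is lifted and weighs about 2 N (roughly 0.2 kg). Setting it back down.

```bash
python3 -m creep '[[[0,0,0,0,0,0.012,0.02],[0,0,0,0,0,0.012,0.02],[0,0,0,0,0,0.008,0.02],[0,0,0,0,0,0.004,0.02],[0,0,0,0,0,0.003,0.02],[0,0,0,0,0,0,0.02]]]' 35; python3 -c "
from h import *
go([532.8,-121.1,74.1])"
```

```text
time: 9.75
position: [533.3, -120.8, 74.5]
tool_rot: [3.119, -0.367, 0.006]
ft_force: [0.0, 0.0, -2.2]
opening: 35.3
pos [ 533.3 -120.8   74.5] t 9.75 F [ 0.03  0.04 -2.25] open 35.3
tool x,z [ 0.973 -0.232  0.004] [ 0.004 -0.002 -1.   ] q7 [ 0.7   0.32 -0.65  1.78  0.22  1.11 -0.26]
shift [-0.0004  0.0004  0.0004]
leveling turn [ 0.0007 -0.0042 -0.    ]
```

```bash
python3 -m creep '[[[0,0,0,0,0,0.001,0.02],[0,0,0,0,0,0.001,0.02],[0,0,0,0,0,0,0.02],[0,0,0,0,0,0,0.02]]]' 35; python3 -c "
from h import *
go([532.8,-121.1,74.1])"
```

```text
time: 10.25
position: [533.9, -120.8, 74.1]
tool_rot: [3.118, -0.367, 0.009]
ft_force: [-0.5, 0.5, -0.6]
opening: 35.3
pos [ 533.9 -120.8   74.1] t 10.25 F [-0.5   0.51 -0.65] open 35.3
tool x,z [ 0.973 -0.232  0.006] [ 0.005 -0.003 -1.   ] q7 [ 0.7   0.32 -0.65  1.78  0.22  1.11 -0.26]
shift [-0.001   0.0006 -0.    ]
leveling turn [ 0.0012 -0.0057 -0.    ]
```

```bash
python3 -m creep '[[[0,0,0,0,0,0,0.06],[0,0,0,0,0,0,0.07],[0,0,0,0,0,0,0.087],[0,0,0,0,0,0,0.087],[0,0,0,0,0,-0.01,0.087],[0,0,0,0,0,-0.03,0.087],[0,0,0,0,0,-0.03,0.087],[0,0,0,0,0,-0.01,0.087],[0,0,0,0,0,0,0.087]]]' 35; python3 - <<'E'
from h import *
go([554.2,92.3,155])
i=viewer.camera_info("wrist"); print(proj("wrist",(532.5,-120.6,131),i),proj("wrist",(554.2,92.3,131),i))
cv2.imwrite("pics/w6.png",viewer.capture("wrist"))
E
```

```text
time: 11.38
position: [533.8, -120.5, 157.7]
tool_rot: [3.118, -0.367, 0.01]
ft_force: [-0.6, 0.6, -0.5]
opening: 86.9
pos [ 533.8 -120.5  157.7] t 11.38 F [-0.64  0.57 -0.51] open 86.9
tool x,z [ 0.973 -0.232  0.007] [ 0.006 -0.003 -1.   ] q7 [ 0.72  0.24 -0.67  1.69  0.15  1.26 -0.21]
shift [-0.0296 -0.2118  0.0023]
leveling turn [ 0.001  -0.0067 -0.    ]
(np.float64(276.4216601139409), np.float64(227.20677658119595)) (np.float64(237.18211898191018), np.float64(-53.87778592117178))
```

View pics/w6.png

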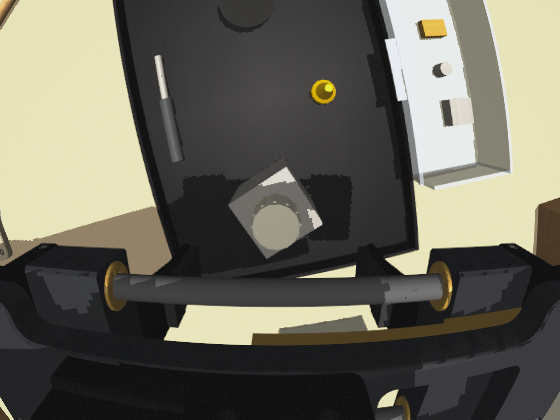

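```bash
python3 -m creep '[[[0.001,-0.007,0,-0.006,-0.042,0,0.087],[0,0,0,-0.006,-0.042,0,0.087],[0,0,0,-0.006,-0.042,0,0.087],[0,0,0,-0.006,-0.042,0,0.087],[0,0,0,-0.006,-0.042,0,0.087],[0,0,0,0,0,0,0.087]]]' 35; python3 -c "
from h import *
go([554.2,92.3,155])"
```

```text
time: 12.18
position: [550.0, 95.8, 149.4]
tool_rot: [-3.119, 0.371, 0.018]
ft_force: [-0.2, -0.8, 0.4]
opening: 86.9
pos [550.   95.8 149.4] t 12.18 F [-0.18 -0.78  0.35] open 86.9
tool x,z [ 0.972 -0.235 -0.011] [-0.011  0.002 -1.   ] q7 [ 0.4   0.31 -0.78  1.65  0.22  1.29 -0.65]
shift [ 0.0048  0.0025 -0.0057]
leveling turn [0.0011 0.0114 0.    ]
```

Next I correct the position, then descend part-way.

```bash
python3 -m creep '[[[0.001,0.011,0,0.005,0.0025,0,0.087],[0,0,0,0,0,0.015,0.087],[0,0,0,0,0,0.01,0.087],[0,0,0,0,0,0,0.087]]]' 35; python3 - <<'E'
from h import *
go([554.2,92.3,75])
i=viewer.camera_info("wrist"); print(proj("wrist",(554.2,92.3,131),i))
cv2.imwrite("pics/w7.png",viewer.capture("wrist"))
E
```

```text
time: 12.68
position: [553.5, 87.9, 119.8]
tool_rot: [3.117, -0.377, -0.005]
ft_force: [-1.0, -0.5, 0.1]
opening: 87.2
pos [553.5  87.9 119.8] t 12.68 F [-0.99 -0.52  0.05] open 87.2
tool x,z [ 0.971 -0.239 -0.003] [-0.004 -0.002 -1.   ] q7 [ 0.4   0.34 -0.77  1.69  0.25  1.22 -0.66]
shift [-0.0003 -0.0046  0.0448]
leveling turn [0.0027 0.003  0.    ]
(np.float64(277.5761538723579), np.float64(238.90380444766419))
```

View pics/w7.png

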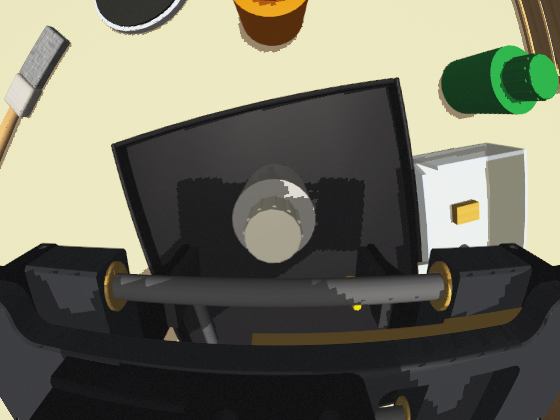

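```bash
python3 -m creep '[[[0.003,0.003,0,-0.003,-0.005,0.015,0.087],[0,0,0,0,0,0.01,0.087],[0,0,0,0,0,0.005,0.087],[0,0,0,0,0,0,0.087]]]' 35; python3 -c "
from h import *
i=viewer.camera_info('wrist'); print(at('wrist',272,237,131,i))
go([551.2,92.8,75])"
```

```text
time: 13.22
position: [551.9, 94.0, 88.3]
tool_rot: [-3.118, 0.377, -0.002]
ft_force: [0.6, -0.7, -0.2]
opening: 86.7
[552.80025521 111.09771013 131.        ]
pos [551.9  94.   88.3] t 13.22 F [ 0.6  -0.65 -0.16] open 86.7
tool x,z [ 0.971 -0.239  0.001] [ 0.001  0.001 -1.   ] q7 [ 0.39  0.36 -0.76  1.73  0.27  1.16 -0.69]
shift [-0.0004  0.0013  0.0133]
leveling turn [-0.0009 -0.0009  0.    ]
```

```bash
python3 -m creep '[[[0,0,0,0,0.001,0.008,0.087],[0,0,0,0,0,0.005,0.087],[0,0,0,0,0,0,0.087]]]' 35; python3 -m creep '[[[0,0,0,0,0,0,0.02],[0,0,0,0,0,0,0.02],[0,0,0,0,0,0,0.02],[0,0,0,0,0,0,0.02],[0,0,0,0,0,0,0.02],[0,0,0,0,0,0,0.02],[0,0,0,0,0,0,0.02],[0,0,0,0,0,0,0.02],[0,0,0,0,0,0,0.02]]]' 45; python3 -c "
from h import *
go([551.2,92.8,75])"
```

```text
time: 13.6
position: [552.0, 92.9, 74.7]
tool_rot: [-3.118, 0.378, -0.003]
ft_force: [0.2, 0.2, -0.2]
opening: 87.0
time: 14.72
position: [552.2, 93.1, 75.3]
tool_rot: [-3.118, 0.378, -0.003]
ft_force: [-0.4, 0.1, -0.5]
opening: 34.7
pos [552.2  93.1  75.3] t 14.72 F [-0.39  0.12 -0.52] open 34.7
tool x,z [ 0.971 -0.239  0.002] [ 0.002  0.001 -1.   ] q7 [ 0.38  0.38 -0.75  1.74  0.28  1.14 -0.7 ]
shift [-0.0009  0.0005  0.0003]
leveling turn [-0.0012 -0.002   0.    ]
```

```bash
python3 -m creep '[[[0,0,0,0,0,-0.006,0.02],[0,0,0,0,0,-0.012,0.02],[0,0,0,0,0,-0.012,0.02],[0,0,0,0,0,-0.008,0.02],[0,0,0,0,0,0,0.02],[0,0,0,0,0,0,0.02],[0,0,0,0,0,0,0.02],[0,0,0,0,0,0,0.02]]]' 45; python3 - <<'E'
from h import *
go([474,342,155])
for _ in range(4):
    s=viewer.capture("scene");print(status.observe()["ft_force"].round(2))
cv2.imwrite("pics/s8.png",s); s=s[100:250,170:350]; 
cv2.imwrite("pics/s8c.png",cv2.resize(s,None,fx=4,fy=4,interpolation=cv2.INTER_CUBIC))
E
```

```text
time: 15.72
position: [550.8, 92.5, 114.4]
tool_rot: [-3.119, 0.378, 0.001]
ft_force: [0.1, 0.3, -5.5]
opening: 35.2
pos [550.8  92.5 114.4] t 15.72 F [ 0.05  0.28 -5.54] open 35.2
tool x,z [ 0.971 -0.239 -0.001] [-0.001  0.    -1.   ] q7 [ 0.4   0.33 -0.77  1.7   0.25  1.21 -0.67]
shift [-0.1341 -0.224  -0.0405]
leveling turn [0.0001 0.0007 0.    ]
[-0.24  0.15 -6.17]
[ 0.5   0.04 -6.  ]
[-0.28 -0.91 -5.33]
[ 0.46 -0.26 -5.5 ]
```

View pics/s8c.png

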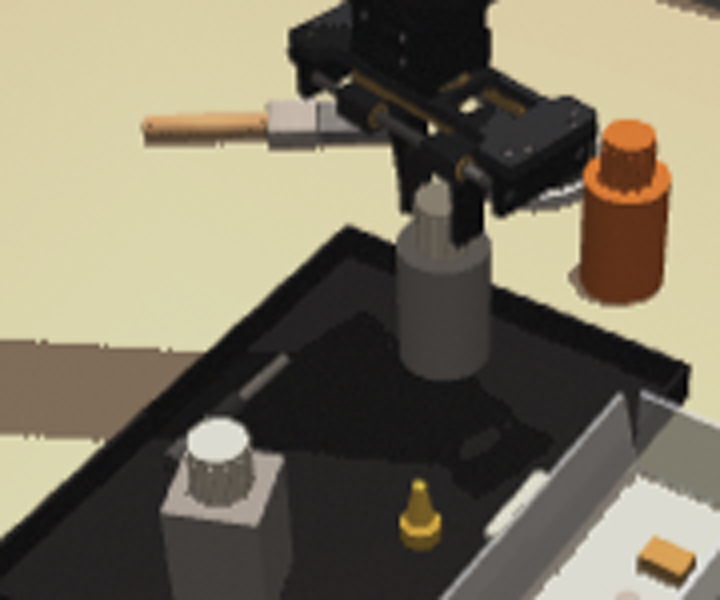

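```bash
python3 - <<'E'
from h import *
q=at("top",120+168/3,120+296/3,126)[:2]; a=np.array([551,92]);b=np.array([474,342]); d=(b-a)/np.linalg.norm(b-a)
print(q, abs(np.cross(d,q-a)), np.dot(d,q-a), np.linalg.norm(q-b))
E
```

```text
[590.44482881 260.87383708] 87.40604561985518 149.78134249833087 141.91847119781454<stdin>:3: DeprecationWarning: Arrays of 2-dimensional vectors are deprecated. Use arrays of 3-dimensional vectors instead. (deprecated in NumPy 2.0)
```

```bash
python3 -m creep '[[[0,0,0,0,0,-0.012,0.02],[0,0,0,0,0,-0.016,0.02],[0,0,0,-0.015,-0.01,-0.004,0.02],[0,0,0,-0.03,-0.02,0,0.02],[0,0,0,-0.03,-0.025,0,0.02],[0,0,0,-0.03,-0.03,0,0.02],[0,0,0,-0.015,-0.03,0,0.02],[0,0,0,-0.008,-0.03,0,0.02],[0,0,0,0,-0.02,0,0.02],[0,0,0,0,0,0,0.02]]]' 45; python3 -c "
from h import *
go([474,342,155])"
```

```text
time: 17.18
position: [458.1, 294.9, 154.6]
tool_rot: [-3.118, 0.37, -0.009]
ft_force: [-0.2, -0.9, -5.6]
opening: 34.6
pos [458.1 294.9 154.6] t 17.18 F [-0.18 -0.86 -5.64] open 34.6
tool x,z [ 0.972 -0.234  0.005] [ 0.006  0.001 -1.   ] q7 [ 0.12  0.29 -0.91  1.69  0.24  1.28 -1.07]
shift [ 0.0044 -0.0495 -0.0002]
leveling turn [-0.0025 -0.0053  0.    ]
```

```bash
python3 -m creep '[[[-0.002,-0.005,0,0.003,-0.02,0,0.02],[0,0,0,0.001,-0.018,0,0.02],[0,0,0,0,-0.01,0,0.02],[0,0,0,0,0,0,0.02]]]' 45; python3 - <<'E'
from h import *
go([474,342,155])
i=viewer.camera_info("wrist"); im=viewer.capture("wrist")
for a in np.linspace(0,6.28,60):
    u,v=proj("wrist",(474+55*np.cos(a),342+55*np.sin(a),16),i); cv2.circle(im,(int(u),int(v)),1,(0,0,255),-1)
cv2.imwrite("pics/w9.png",im)
t=viewer.capture("top");cv2.imwrite("pics/t9.png",t)
s=viewer.capture("scene"); s=s[70:210,220:400]; 
cv2.imwrite("pics/s9c.png",cv2.resize(s,None,fx=4,fy=4,interpolation=cv2.INTER_CUBIC))
E
```

```text
time: 17.68
position: [472.0, 340.1, 155.8]
tool_rot: [3.118, -0.37, 0.001]
ft_force: [-0.5, -1.0, -5.8]
opening: 35.0
pos [472.  340.1 155.8] t 17.68 F [-0.45 -0.96 -5.76] open 35.0
tool x,z [ 0.972 -0.234  0.001] [ 0.001 -0.002 -1.   ] q7 [ 0.01  0.39 -0.89  1.58  0.31  1.32 -1.16]
shift [ 0.0015 -0.0023  0.0008]
leveling turn [ 0.0017 -0.0011 -0.    ]
```

View pics/w9.png

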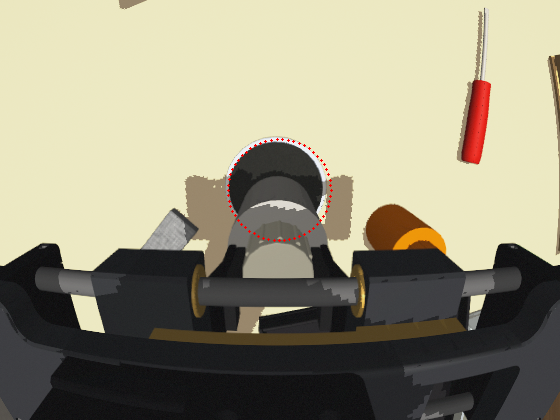

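View pics/s9c.png

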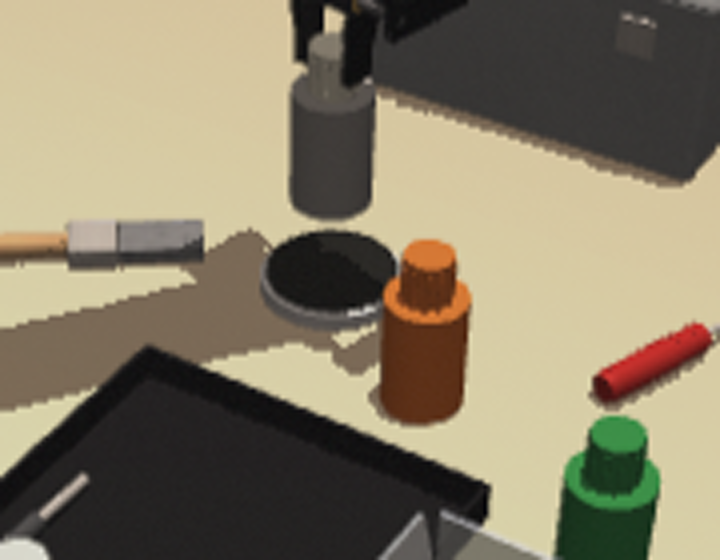

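```bash
python3 -m creep '[[[0.001,-0.001,0,0.001,-0.003,0.01,0.02],[0,0,0,0,0,0.012,0.02],[0,0,0,0,0,0.012,0.02],[0,0,0,0,0,0.012,0.02],[0,0,0,0,0,0.008,0.02],[0,0,0,0,0,0.004,0.02],[0,0,0,0,0,0,0.02]]]' 45; python3 -c "
from h import *
go([473,343,89])"
```

```text
time: 18.7
position: [474.0, 339.9, 92.5]
tool_rot: [3.116, -0.375, -0.001]
ft_force: [-1.1, 0.7, -5.1]
opening: 35.2
pos [474.  339.9  92.5] t 18.7 F [-1.07  0.67 -5.09] open 35.2
tool x,z [ 0.971 -0.237 -0.   ] [-0.001 -0.003 -1.   ] q7 [-0.01  0.45 -0.87  1.65  0.36  1.21 -1.2 ]
shift [-0.0017 -0.0028  0.0035]
leveling turn [0.0032 0.0003 0.    ]
```

```bash
python3 -m creep '[[[0.003,0,0,-0.001,-0.003,0,0.02],[0,0,0,0,0,0.002,0.02],[0,0,0,0,0,0.001,0.02],[0,0,0,0,0,0.001,0.02],[0,0,0,0,0,0,0.02]]]' 45; python3 -c "
from h import *
go([473,343,88])
cv2.imwrite('pics/s10.png',cv2.resize(viewer.capture('scene')[70:210,220:400],None,fx=4,fy=4,interpolation=cv2.INTER_CUBIC))"
```

```text
time: 19.32
position: [474.3, 343.8, 89.4]
tool_rot: [-3.118, 0.375, -0.002]
ft_force: [0.4, -0.9, -5.8]
opening: 34.9
pos [474.3 343.8  89.4] t 19.32 F [ 0.44 -0.9  -5.75] open 34.9
tool x,z [ 0.971 -0.237  0.001] [ 0.001  0.001 -1.   ] q7 [-0.02  0.45 -0.87  1.65  0.37  1.2  -1.21]
shift [-0.0011  0.001   0.0014]
leveling turn [-0.0013 -0.001   0.    ]
```

View pics/s10.png

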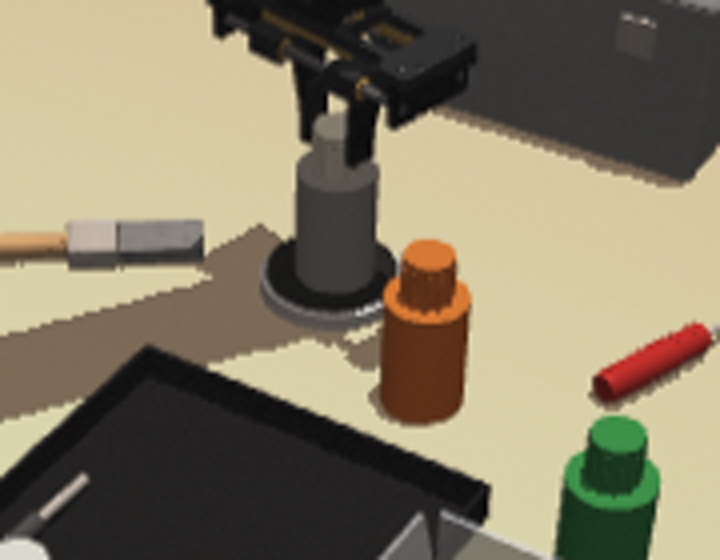

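```bash
python3 -m creep '[[[0,0,0,-0.001,0,0.001,0.02],[0,0,0,0,0,0.001,0.02],[0,0,0,0,0,0,0.02]]]' 45;  python3 -c "
from h import *
go([473,343,88])"
```

```text
time: 19.75
position: [473.6, 344.6, 88.5]
tool_rot: [-3.117, 0.375, -0.004]
ft_force: [0.2, -0.1, -6.4]
opening: 35.2
pos [473.6 344.6  88.5] t 19.75 F [ 0.18 -0.14 -6.38] open 35.2
tool x,z [ 0.971 -0.237  0.002] [ 0.003  0.002 -1.   ] q7 [-0.02  0.45 -0.87  1.66  0.37  1.2  -1.21]
shift [-0.0002  0.0017  0.0005]
leveling turn [-0.0024 -0.0021  0.    ]
```

```bash
python3 -m creep '[[[0,0,0,0,0,0.001,0.02],[0,0,0,0,0,0,0.02]]]' 45;  python3 -c "
from h import *
go([473,343,88])"
```

```text
time: 20.0
position: [473.7, 345.2, 88.4]
tool_rot: [-3.116, 0.374, -0.005]
ft_force: [-1.1, -0.6, -3.2]
opening: 35.3
pos [473.7 345.2  88.4] t 20.0 F [-1.11 -0.58 -3.18] open 35.3
tool x,z [ 0.972 -0.237  0.003] [ 0.003  0.003 -1.   ] q7 [-0.02  0.45 -0.87  1.66  0.37  1.2  -1.21]
shift [-0.0002  0.0024  0.0004]
leveling turn [-0.0033 -0.0028  0.    ]
```

```bash
python3 -m creep '[[[-0.003,-0.003,0,0,0.001,0.001,0.02],[0,0,0,0,0,0.001,0.02],[0,0,0,0,0,0,0.02]]]' 45;  python3 -c "
from h import *
go([473,343,88])"
```

```text
time: 20.38
position: [474.0, 345.5, 88.5]
tool_rot: [-3.117, 0.374, -0.002]
ft_force: [-1.7, -0.5, -2.5]
opening: 35.1
pos [474.  345.5  88.5] t 20.38 F [-1.67 -0.51 -2.51] open 35.1
tool x,z [ 0.972 -0.237  0.001] [ 0.002  0.002 -1.   ] q7 [-0.02  0.46 -0.87  1.65  0.37  1.2  -1.21]
shift [-0.0004  0.0026  0.0005]
leveling turn [-0.0022 -0.0011  0.    ]
```

Most of the weight is now on the stand, so I release and rise straight up.

```bash
python3 -m creep '[[[0,0,0,0,0,0.001,0.02],[0,0,0,0,0,0,0.06],[0,0,0,0,0,0,0.07],[0,0,0,0,0,0,0.087],[0,0,0,0,0,0,0.087],[0,0,0,0,0,-0.01,0.087],[0,0,0,0,0,-0.03,0.087],[0,0,0,0,0,-0.04,0.087],[0,0,0,0,0,-0.01,0.087],[0,0,0,0,0,0,0.087]]]' 35; python3 - <<'E'
from h import *
go([473,343,88])
i=viewer.camera_info("wrist")
print("stand/cap pred",proj("wrist",(473,343,18),i),proj("wrist",(473,343,144),i))
w=viewer.capture("wrist"); cv2.imwrite("pics/w11.png",w)
cv2.imwrite('pics/s11.png',cv2.resize(viewer.capture('scene')[70:270,180:380],None,fx=3,fy=3,interpolation=cv2.INTER_CUBIC))
E
```

```text
time: 21.62
position: [474.5, 345.8, 182.5]
tool_rot: [-3.115, 0.374, -0.004]
ft_force: [-0.1, -0.0, -1.5]
opening: 86.8
pos [474.5 345.8 182.5] t 21.62 F [-0.08 -0.03 -1.53] open 86.8
tool x,z [ 0.972 -0.237  0.002] [ 0.003  0.004 -1.   ] q7 [ 0.01  0.38 -0.9   1.54  0.3   1.37 -1.16]
shift [-0.001   0.0035  0.0945]
leveling turn [-0.0043 -0.0023  0.    ]
stand/cap pred (np.float64(277.33437406127456), np.float64(192.79575805837507)) (np.float64(277.18514948007146), np.float64(226.06918483345657))
```

View pics/w11.png

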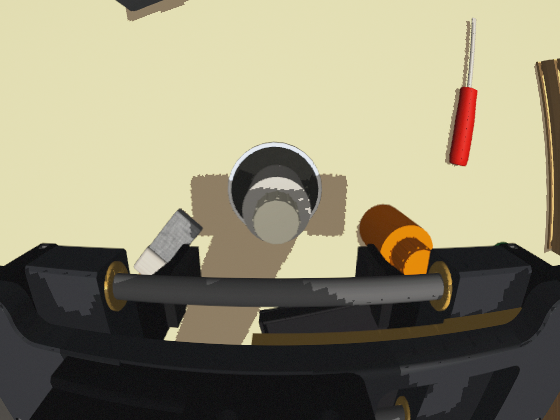

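View pics/s11.png

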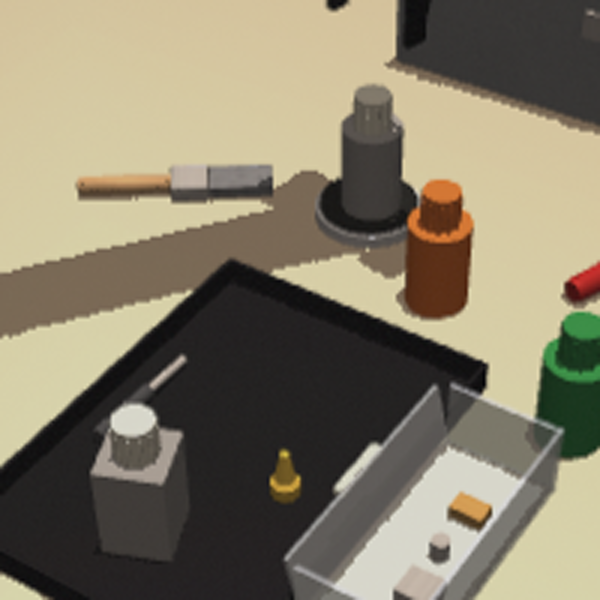

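```bash
python3 - <<'E'
from h import *
i=viewer.camera_info("wrist")
print("cap",at("wrist",276.5,222,144,i),"stand",at("wrist",275,187.5,17,i), status.observe()["joint_velocities"].round(3))
E
```

```text
cap [472.90192078 346.28093615 144.        ] stand [471.2742241  349.20145256  17.        ] [-0.002  0.01   0.003  0.012  0.001 -0.001 -0.001]
```

The offset is about 3 mm, well within the 20 mm allowed, and the gripper is clear. Handing in.

```bash
python3 -c "
from bench import order,status
order.job_done(); print(status.observe()['time'])"
```

```text
the job is handed in; nothing more can be done
the job is handed in; nothing more can be done
```

I lifted the square cartridge about 40 mm, read roughly 2 N on the wrist (noisy, 1.3 to 2.8 N), and stood it back in the tray. I then lifted the round one the same way; it read roughly 5.6 N, so it is the heavier. I stood it on the refill stand and handed the job in at about 22 s.

**Last checks:** The final pictures show both cartridges upright, the square one in the tray and the round one on the stand. The round one's cap measured about 3 mm from the stand's centre in the wrist picture, against the 20 mm allowed. The fingers were open and well above the cap.

**What disagreed:**
- **Fingertip height:** In the pictures the fingertips sit about 36 mm above the reported TCP, not at it as the description says. My first closing went over the square cap without touching it, so I re-opened, went lower and gripped by the pictures and the finger stop (about 35 mm on the 36 mm cap).
- **Stand position:** Its estimate varied by up to about 8 mm between cameras, still within the allowance.
- **Wrist force:** It read about -1.5 N after the release. I took this as noise or drift, because the pictures showed nothing held or touched.

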